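# Angle an LED light bar past a lamp socket into its burn-in dock

## Task

Slide the long LED light bar into the burn-in dock: push it by one end and then the other, so that its right-hand end (seen from the robot) goes in at an angle behind the lamp socket standing before the dock, then swing the left-hand end in until the bar lies fully home, flush along the dock's back rail between the two cheeks. Only push the bar over the bench with the fingertips or the outside of the fingers: do not pinch it or straddle it between the fingers, and do not lift or tip it. Leave the reel, jar, bottle, tape and tools on the bench where they are.

Things in the scene. Friction and masses are not known exactly. Their poses are not given: they have to be found in the camera images.
- led_bar: LED light bar, loose: aluminium profile 36 mm wide (x), 240 long (y), 26 high, 0.2 to 0.35 kg, balanced, upright grooved flanks, a row of LEDs on top. Origin: centre of underside. +y is its left end seen from the robot, +x the side that goes against the rail. Starts on the robot's side of the lamp socket, within 0.3 rad of parallel to the rail. Slides under 1 to 4 N, stops when the push stops
- bar_right_end (a point): middle of the face of the bar's right-hand end cap (-y end; flat, black, 32 mm wide, 24 high), 12 mm above the bar's underside, 120 mm from its middle
- bar_left_end (a point): middle of the face of the bar's left-hand end cap (+y end; flat, black, 32 mm wide, 24 high), 12 mm above the bar's underside, 120 mm from its middle
- dock: burn-in dock, fixed: straight aluminium back rail 310 mm long, 32 high, a cheek at each end, a white driver box 36 high behind it. The bay is open to the robot and upward; its floor is the bench. Origin: on the bench, middle of the rail's front face (the plane x = 0); x points away from the robot, y left along the rail. A bar that is home has its middle line at x = -18 mm
- left_cheek (a point): inner front corner of the dock's left cheek, on the bench, at x = -45, y = +133 mm of the dock: grey block 22 mm thick, 32 high, reaching 45 mm forward of the rail's face
- right_cheek (a point): inner front corner of the dock's right cheek, on the bench, at x = -45, y = -133 mm of the dock; same block. Cheek to cheek the bay is 266 mm, 26 mm longer than the bar
- lamp_socket: empty bench socket of a swing-arm lamp, fixed: steel flange 50 mm across, 10 high, tube 36 across, 56 high in all; thumbscrew to 35 mm right of the axis at 38 mm height. Origin: on its axis, on the bench. It stands 95 to 105 mm before the rail's face, 90 to 110 mm right of the dock's middle, so the bar cannot go in broadside; flange to a bar that is home: 34 to 44 mm
- solder_reel: loose solder reel standing on its flat side, 62 mm across, 41 mm high, grey; stands to the right of the dock and lamp socket; origin: centre of its underside. Leave it alone
- flux_jar: small amber jar with a black lid, 42 mm across, 42 mm high; stands beyond the dock's left cheek; origin: centre of its underside. Leave it alone
- cleaner_bottle: white plastic bottle, 60 mm across, 135 mm high, on the left far part of the bench; origin: centre of its underside. Leave it alone
- screwdriver: black-handled screwdriver lying on the left of the bench, 170 mm long, 26 mm thick at the handle; origin: middle of its length, underside. Leave it alone
- brush: wooden-handled brush lying on the left of the bench, 160 mm long, about 20 mm thick; origin: middle of its length, underside. Leave it alone
- tweezers: dark steel tweezers lying on the right of the bench, about 140 mm long, 10 mm high; origin: near the middle, underside. Leave it alone
- tape_roll: roll of amber heat-proof tape lying flat on the right of the bench, 64 mm across, 14 mm high; origin: centre of its underside. Leave it alone
- flux_syringe: pale plastic dispensing syringe lying on the right near part of the bench, about 140 mm long, 16 mm thick; origin: near the middle, underside. Leave it alone
Mind the look-alikes: they are no part of the job. There is more than one size of the led_bar; the job needs the larger.

How it is judged:
By the outcome, as a careful person would: the job done as asked, in the order asked, and still so for the second after the job is handed in, with the robot touching nothing.
It also fails if it takes over 72 s, if anything falls off the work surface, if the arm or the gripper's body presses on something with over 40 N, if the wrist force passes 120 N, or if a joint passes its speed limit or range.

## Robot

A 6-joint arm with a two-finger parallel gripper is mounted at the origin on the work surface. World frame = base frame: x ahead of the robot, y to its left, z up, the work surface at z = 0. Lengths are in m, angles in degrees, forces in N, time in s.
With the tool pointing down it reaches from about 0.375 to 0.9 m from the base axis. Payload 3.1 kg.
Tool frame: the origin (TCP) lies between the finger pads; the fingertips stand 19 mm ahead of it and the grasp point (between the pads) is the TCP; z points along the fingers, x is the direction in which the jaws open and shut, and the axes are right-handed (so a half turn about z gives the same grasp; the last joint's range is limited). The gripper opens to 87 mm and grips with 3 to 60 N. Pads are 19 mm wide; open, the fingers measure 117 mm over their backs; the gripper's body (75 mm by 190 mm) begins 51 mm behind the grasp point.
Start: joints at [-81.618, 30.224, 82.088, -0, 67.689, -10.227], TCP at [0.199, -0.592, 0.242] pointing down, gripper open.
Joint ranges: [-176.69, 176.69], [-43.24, 126.21], [12.49, 139.97], [-82, 262], [0, 151.66], [-163.58, 163.58]. Speed limits (degrees/s): [159.86, 159.86, 180, 180, 180, 180].

## Interface

Orientations are given as a 3x3 rotation matrix whose columns are the frame's x, y, z axes.
In Python, from rig import read_state, capture, camera_info, hand_in, spot_in, silhouettes gives the robot as it stands.
- The arm moves only by the shell command python3 -m jog 'ROWS'. ROWS is text: rows parted by semicolons, each of 7 numbers parted by spaces: the shift along the tool's x, y, z in m, then the turn, a rotation vector about the tool's x, y, z in degrees, then the opening, from 0 (shut) to 1 (fully open). A call has 1 to 8 rows; each row is the pose to reach, as a shift and turn from the pose commanded when the call began, along the tool's axes at that moment; what a row does not reach only later rows make up. A row lasts 1/8 s, in which the tool goes at most 62.5 mm and 10.7 degrees, less where a joint would pass 70% of its speed; a pose out of reach is approached as far as the arm can. A call with a gripper value outside its range is refused whole. The fingers move at their own pace and stop on an object; the grip force is fixed at half the most. Time passes only in rows, so rows that repeat a pose let the fingers close. It gives the time, the measured TCP pose, the force and the opening at its end, in the units of the state.
- read_state(): the state, without advancing time (a new reading comes with each control period).
- capture(name): name is "scene" or "side" or "wrist"; returns (picture, depth): 384x512x3 uint8, red, green, blue; 384x512 float32, m along the optical axis (not along the pixel's ray), 0 where there is no reading.
- camera_info(name): a dict with "vfov" (degrees; the focal length in pixels is half the picture's height over the tangent of half this angle, whatever the lens; pixels are square), "cx", "cy" (the principal point, pixels), "dist" ([k1, k2, p1, p2, k3] as OpenCV has them; the pictures are not rectified), "R" (3x3) and "t" (3): a world point X has camera coordinates R X + t; the wrist camera has in their place "tool_from_camera" (4x4, takes a point from camera to tool coordinates, whose origin is the TCP and whose axes are the tool frame's). Camera axes: x right, y down, z forward; pixel columns grow to the right and rows downward; lengths in m; the calibration is good to about 2 mm. A picture is of the moment at which its call begins: read the wrist's pose just before it. camera_info takes no time and is no camera call.
- hand_in(): hands the job in, once; it reports no verdict.
Trained networks look in the newest picture that a camera, given by its name, has taken for a name from the list of things; names that differ only in an ending like _2 or _b are one class to them, and where a whole thing is asked for, a point or a joint stands for the part that bears it (a point fixed in the world has none). Each returns a list of dicts, best first, with "score" (0 to 1); they miss things now and then, are a little off and sometimes report something else, mostly with a low value. They report only what shows in the picture. A call takes as long as a camera call. They do not tell look-alikes from the thing itself.
- spot_in(label, camera): "centre" ([x, y, z] in m, in world coordinates, good to about 4 mm: the middle of the surface that is visible of it).
- silhouettes(label, camera): "region" (384x512 bool, what is visible of it).
The state is a dict: "time_s": time; "joint_positions": joint angles; "qvel": joint speeds; "tau": joint torques, N m; "position": TCP position; "tcp_rot": TCP orientation; "force": force on the tool from outside, world axes, zero at the start; "moment": the same for the moment, N m; "opening": opening from 0.0 (shut) to 1.0 (fully open).
Only numpy, scipy, OpenCV 4.12 (cv2) and the standard library are available. Lean on these libraries where they do the work, as an engineer would, in place of code of your own. Each camera call takes 0.05 s, during which the arm holds its last target.

## Working session

There is one attempt and no reset: what is moved stays moved. The work goes in short steps, Python scripts to look and compute and a shell command to move; the robot and the scene stay as the last step left them, time stands still between calls to the robot, and variables do not carry over. Pictures are saved under pics/ and viewed, and the job is handed in when it is done.

```bash
ls; mkdir -p pics; python3 - <<'E'
from rig import *
import cv2
for n in("scene","side","wrist"):
    p,d=capture(n); cv2.imwrite(f"pics/{n}0.png",p[:,:,::-1])
    print(n,camera_info(n))
s=read_state();print(s)
for l in("led_bar","dock","lamp_socket","solder_reel"):
    for c in("scene","side"):
        print(l,c,[(r["score"],r["centre"]) for r in spot_in(l,c)])
E
```

```text
pics
scene {'vfov': 53.93511020212813, 'cx': 254.10639035645727, 'cy': 191.64796066443583, 'dist': array([-0.08503066,  0.        ,  0.        ,  0.        ,  0.        ]), 'R': array([[ 0.71378854,  0.70011413,  0.01860421],
       [ 0.41526522, -0.40168674, -0.81621232],
       [-0.56396872,  0.59032869, -0.57745244]]), 't': array([-0.3834845 , -0.18101029,  1.4448939 ])}
side {'vfov': 51.77778459778105, 'cx': 258.9794248824784, 'cy': 193.83642203203115, 'dist': array([-0.06200883,  0.        ,  0.        ,  0.        ,  0.        ]), 'R': array([[-0.77093708, -0.63662137, -0.01921598],
       [-0.40175427,  0.50948545, -0.76093238],
       [ 0.49421608, -0.57891088, -0.64854657]]), 't': array([0.42055516, 0.22669158, 1.04139061])}
wrist {'vfov': 61.237095278402066, 'cx': 254.40643503054707, 'cy': 186.51046528637713, 'dist': array([-0.08579024,  0.        ,  0.        ,  0.        ,  0.        ]), 'tool_from_camera': array([[ 9.99999764e-01,  5.84182770e-04,  3.62427361e-04,
        -5.75906725e-04],
       [-6.62984960e-04,  9.58938145e-01,  2.83614516e-01,
        -7.68148543e-02
[... 893 characters left out ...]
6, -0.04628723, -0.02037309]), 'opening': 0.9991128269427535}
led_bar scene [(0.68, [0.5167, 0.0338, 0.02]), (0.63, [0.3454, 0.0568, 0.0138])]
led_bar side [(0.69, [0.5127, 0.0554, 0.0161]), (0.62, [0.3319, 0.069, 0.0141])]
dock scene [(0.93, [0.7424, -0.1159, 0.0322])]
dock side [(0.83, [0.7142, -0.0677, 0.0333])]
lamp_socket scene [(0.86, [0.5948, -0.1833, 0.0326])]
lamp_socket side [(0.76, [0.5882, -0.1626, 0.0382])]
solder_reel scene [(0.81, [0.5463, -0.2809, 0.0384]), (0.33, [0.3789, 0.528, 0.0173]), (0.28, [0.7485, -0.1213, 0.0349])]
solder_reel side [(0.82, [0.5288, -0.2641, 0.037]), (0.63, [0.7189, -0.0648, 0.0346]), (0.62, [0.5612, 0.5298, 0.0187]), (0.39, [0.5094, 0.0579, 0.0203])]
```

View pics/scene0.png

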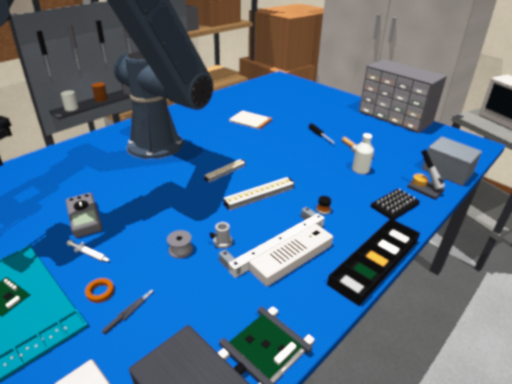

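View pics/side0.png

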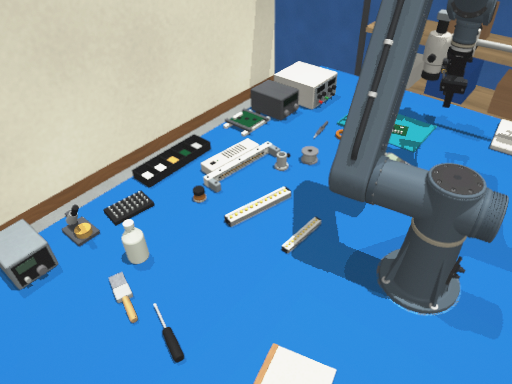

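```bash
cat > h.py <<'E'
from rig import *
import numpy as np, cv2
def K(ci,n=384):
    f=n/2/np.tan(np.radians(ci["vfov"]/2)); return np.array([[f,0,ci["cx"]],[0,f,ci["cy"]],[0,0,1.]])
def RT(name,ci,s=None):
    if name!="wrist": return np.array(ci["R"]),np.array(ci["t"])
    T=np.eye(4);T[:3,:3]=s["tcp_rot"];T[:3,3]=s["position"]
    M=np.linalg.inv(T@ci["tool_from_camera"]);return M[:3,:3],M[:3,3]
def ortho(name,p,z,x0,x1,y0,y1,ppm=2000,s=None):
    # up=+x world, left=+y
    ci=camera_info(name);R,t=RT(name,ci,s)
    xs=np.arange(x1,x0,-1/ppm);ys=np.arange(y1,y0,-1/ppm)
    Y,X=np.meshgrid(ys,xs);P=np.stack([X,Y,np.full_like(X,z)],-1).reshape(-1,3)
    uv,_=cv2.projectPoints(P,cv2.Rodrigues(R)[0],t,K(ci),np.array(ci["dist"]))
    uv=uv.reshape(X.shape+(2,)).astype(np.float32)
    o=cv2.remap(p,uv[...,0],uv[...,1],cv2.INTER_LINEAR)
    for v in np.arange(np.ceil(x0*20)/20,x1,.05):
        r=int(round((x1-v)*ppm));cv2.line(o,(0,r),(o.shape[1],r),(255,0,255),1);cv2.putText(o,f"{v:.2f}",(0,r),0,.4,(255,255,0))
    for v in np.arange(np.ceil(y0*20)/20,y1,.05):
        c=int(round((y1-v)*ppm));cv2.line(o,(c,0),(c,o.shape[0]),(255,0,255),1);cv2.putText(o,f"{v:.2f}",(c,10),0,.4,(255,255,0))
    return o
def cloud(name,p,d,s=None):
    ci=camera_info(name);R,t=RT(name,ci,s)
    v,u=np.mgrid[0:384,0:512]
    n=cv2.undistortPoints(np.stack([u,v],-1).reshape(-1,1,2).astype(float),K(ci),np.array(ci["dist"])).reshape(384,512,2)
    C=np.concatenate([n*d[...,None],d[...,None]],-1)
    return (C-t)@R
E
python3 - <<'E'
from h import *
for n in("scene","side"):
    p,d=capture(n)
    o=ortho(n,p,.026,.3,.68,-.33,.2,1400);cv2.imwrite(f"pics/o_{n}.png",o[:,:,::-1])
    W=cloud(n,p,d)
    for l in("led_bar","dock","lamp_socket"):
        for r in silhouettes(l,n):
            m=r["region"]&(d>0);P=W[m]
            if l=="led_bar": Q=P[(P[:,2]>.018)]
            elif l=="dock": Q=P[P[:,2]>.02]
            else: Q=P[P[:,2]>.045]
            if len(Q)<10: continue
            rect=cv2.minAreaRect((Q[:,:2]*1000).astype(np.float32))
            print(n,l,r["score"],len(Q),rect,np.percentile(P[:,2],[5,50,95]), cv2.minAreaRect(np.argwhere(r["region"])[:,::-1].astype(np.float32))[0])
E
```

```text
scene led_bar 0.94 608 ((515.2238159179688, 46.84519958496094), (240.62754821777344, 41.13330078125), 74.4934310913086) [0.00510088 0.0211038  0.02632895] (258.73455810546875, 192.73497009277344)
scene led_bar 0.85 44 ((339.0400390625, 60.20568084716797), (161.85292053222656, 24.314455032348633), 87.15580749511719) [0.00302389 0.01493859 0.0190077 ] (225.07371520996094, 170.1675567626953)
scene dock 0.37 3128 ((725.3623657226562, -84.68351745605469), (312.48480224609375, 139.58251953125), 83.78710174560547) [0.00522846 0.03407847 0.03864527] (277.69989013671875, 250.69525146484375)
scene lamp_socket 0.77 142 ((594.471435546875, -182.1708221435547), (35.6020393371582, 47.463165283203125), 10.032819747924805) [0.00161241 0.03195256 0.0574439 ] (221.0, 235.0)
side led_bar 0.8 19 ((330.2412414550781, 58.13471221923828), (152.69680786132812, 20.44933319091797), 86.44597625732422) [0.0001487  0.01354778 0.01767041] (301.03277587890625, 233.63931274414062)
side led_bar 0.69 590 ((508.4927978515625, 46.339263916015625), (238.58079528808594, 45.57672119140625), 74.87165069580078) [0.00082914 0.01990215 0.02540335] (257.6437683105469, 205.27731323242188)
side led_bar 0.67 697 ((639.8118286132812, 417.7949523925781), (58.11442184448242, 44.457332611083984), 71.04996490478516) [0.0024008  0.07188331 0.13204504] (134.10000610351562, 241.30003356933594)
side dock 0.83 1341 ((719.0228881835938, -85.82029724121094), (309.7130126953125, 141.97271728515625), 83.66936492919922) [0.00689874 0.03255991 0.03843356] (237.27615356445312, 158.9296112060547)
side lamp_socket 0.73 67 ((589.4654541015625, -179.27976989746094), (34.77983856201172, 48.752384185791016), 11.452327728271484) [0.00106585 0.02989749 0.05592354] (280.95904541015625, 160.45082092285156)
```

```bash
python3 -c "
import cv2;a=cv2.imread('pics/scene0.png')[145:290,170:350];cv2.imwrite('pics/crop0.png',cv2.resize(a,None,fx=4,fy=4,interpolation=2))"
```

```text
(no output)
```

View pics/o_scene.png

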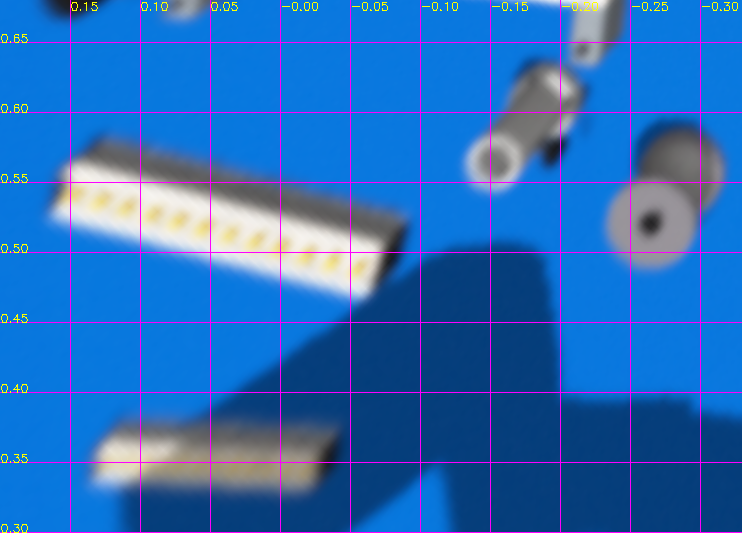

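View pics/o_side.png

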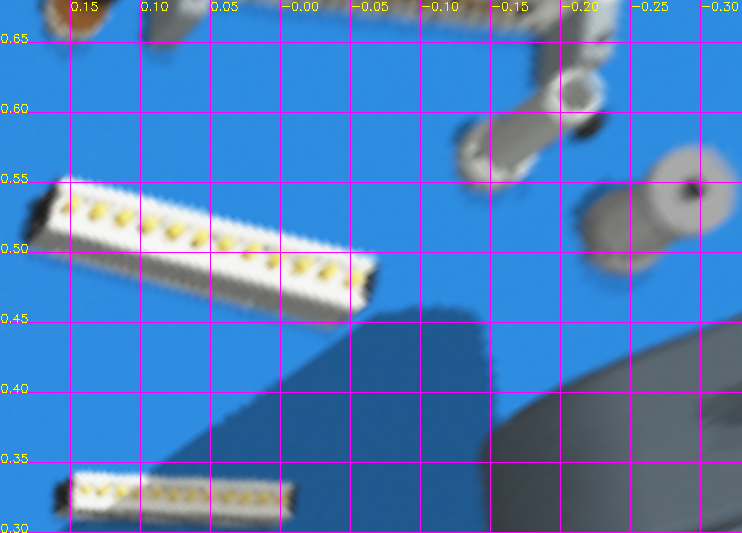

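View pics/crop0.png

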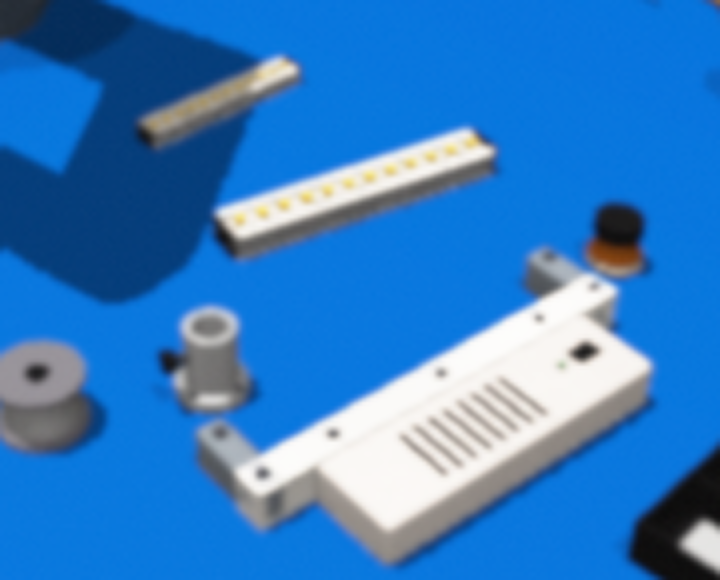

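The scene shows two bars. The one at scene pixel (258,192) measures about 240 mm and the one at (225,170) about 160 mm. The first is the larger, so it's the one to use, and the crop confirms this. The socket is at (221,235) and the dock at (278,250). Next I'll move the wrist camera over the area for a better measurement.

```bash
python3 -m jog '-0.03 -0.045 -0.03 0 0 5 0; -0.08 -0.11 -0.06 0 0 10 0; -0.13 -0.18 -0.09 0 0 18.6 0; -0.18 -0.24 -0.12 0 0 18.6 0; -0.22 -0.30 -0.12 0 0 18.6 0; -0.26 -0.35 -0.12 0 0 18.6 0; -0.29 -0.40 -0.12 0 0 18.6 0; -0.32 -0.45 -0.12 0 0 18.6 0'
```

```text
time_s: 1.95
position: [0.4791, -0.2015, 0.3597]
tcp_rot: [[-0.0, -1.0, 0.001], [-1.0, 0.0, -0.001], [0.001, -0.001, -1.0]]
force: [-0.4, -1.1, -0.1]
opening: 0.17
```

```bash
python3 -m jog '-0.05 -0.04 0 0 0 0 0; -0.1 -0.08 0 0 0 0 0; -0.15 -0.12 0 0 0 0 0; -0.17 -0.14 0 0 0 0 0; -0.17 -0.14 0 0 0 0 0; -0.17 -0.14 0 0 0 0 0'
python3 - <<'E'
from h import *
s=read_state();p,d=capture("wrist");np.savez("w1.npz",p=p,d=d,pos=s["position"],rot=s["tcp_rot"])
cv2.imwrite("pics/w1.png",p[:,:,::-1])
o=ortho("wrist",p,.030,.4,.82,-.29,.2,1600,s);cv2.imwrite("pics/ow1.png",o[:,:,::-1])
W=cloud("wrist",p,d,s)
for l in("led_bar","dock","lamp_socket"):
    for r in silhouettes(l,"wrist"):
        m=r["region"]&(d>0);P=W[m]
        Q=P[P[:,2]>{"led_bar":.018,"dock":.024,"lamp_socket":.045}[l]]
        if len(Q)<10: continue
        print(l,r["score"],len(Q),cv2.minAreaRect((Q[:,:2]*1000).astype(np.float32)),np.percentile(P[:,2],[5,50,95]))
E
```

```text
time_s: 2.7
position: [0.6175, -0.0335, 0.3588]
tcp_rot: [[0.0, -1.0, -0.001], [-1.0, -0.0, -0.0], [0.0, 0.001, -1.0]]
force: [-0.7, -1.0, 0.0]
opening: 0.005
led_bar 0.96 2137 ((511.3577575683594, 46.08622741699219), (239.74786376953125, 37.59951400756836), 75.31437683105469) [0.00464203 0.01892615 0.023421  ]
dock 0.77 13700 ((721.7977294921875, -85.36495971679688), (310.56982421875, 139.81228637695312), 83.52566528320312) [0.02764059 0.03359388 0.03599175]
lamp_socket 0.66 334 ((592.3543090820312, -181.72055053710938), (34.30607604980469, 48.33537292480469), 12.163731575012207) [0.00714188 0.03218623 0.05495089]
```

View pics/ow1.png

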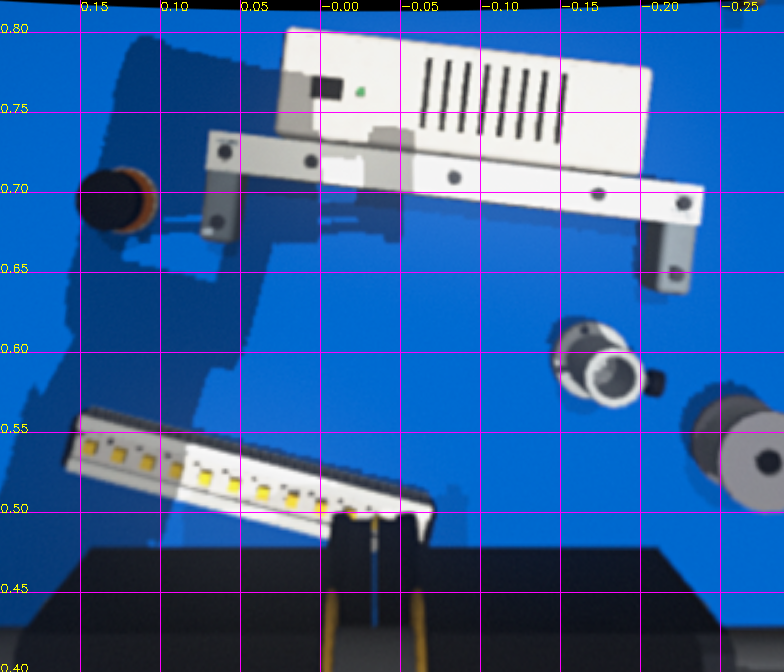

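The wrist view shows the rail, cheeks, socket and large bar clearly. In the dock frame the bar's middle is about (-199, +107) mm at -8°, and the socket is about (-95, -104) mm. My plan has three steps:
1. Push the near flank right of the middle, which turns the bar and moves it forward.
2. Push the left cap along the bar's axis.
3. Swing the left end in.

```bash
cat >> h.py <<'E'
DO=np.array([.697,-.083]);DY=-6.5
def rot(a): a=np.radians(a);return np.array([[np.cos(a),-np.sin(a)],[np.sin(a),np.cos(a)]])
def d2w(p): return DO+rot(DY)@np.array(p)
def w2d(p): return rot(DY).T@(np.array(p)-DO)
def bar(names=("scene","side"),near=None,mask=True):
    out=[]
    for n in names:
        s=read_state();p,d=capture(n);W=cloud(n,p,d,s)
        best=None
        for r in silhouettes("led_bar",n):
            P=W[r["region"]&(d>0)];Q=P[(P[:,2]>.017)&(P[:,2]<.034)]
            if len(Q)<40: continue
            c,sz,a=cv2.minAreaRect((Q[:,:2]*1000).astype(np.float32))
            if sz[1]>sz[0]: a+=90;sz=sz[::-1]
            yaw=(a-90+90)%180-90
            dist=0 if near is None else np.linalg.norm(np.array(c)/1000-near)
            if sz[0]<185 or dist>.1: continue
            cd=w2d(np.array(c)/1000)*1000
            print(n,round(r["score"],2),"world",np.round(c,1),"yaw",round(yaw,1),"size",np.round(sz,1),"| dock",np.round(cd,1),"th",round(yaw-DY,1))
    s=read_state();print("tcp dock",np.round(w2d(s["position"][:2])*1000,1))
def goto(dock_mm,z,th):
    """shift and turn in tool axes to reach TCP at dock xy, tool yaw th relative to dock (tool y = -dock x at th=0)"""
    s=read_state();R=np.array(s["tcp_rot"]);w=d2w(np.array(dock_mm)/1000)
    dl=R.T@(np.array([w[0],w[1],z])-s["position"])
    y=np.degrees(np.arctan2(-R[1,1],-R[0,1]))
    print("world",np.round(w,4),"shift",np.round(dl,4),"turn z",round(-((th+DY-y+180)%360-180),1),"yaw now(dock)",round(y-DY,1))
E
python3 - <<'E'
from h import *
goto([-199+-0.139*-55*-1-18-25-1,107-55],.028,-3)
# contact point and standoff
c=np.array([-199,107.]);R=rot(-8.2)
for off in(-18-9.5-12,):
    t=c+R@np.array([off,-58]);print(t);goto(t,.028,-5)
E
```

```text
world [ 0.4539 -0.003 ] shift [-0.0311  0.1637  0.3313] turn z 9.4 yaw now(dock) 6.4
[-246.36863928   55.22682149]
world [ 4.585e-01 -2.000e-04] shift [-0.0339  0.1591  0.3313] turn z 11.4 yaw now(dock) 6.4
```

```bash
python3 -m jog '-0.012 0.055 0 0 0 5 0; -0.024 0.11 0.02 0 0 10 0; -0.034 0.162 0.06 0 0 11 0; -0.034 0.162 0.12 0 0 11 0; -0.034 0.162 0.18 0 0 11 0; -0.034 0.162 0.24 0 0 11 0; -0.034 0.162 0.295 0 0 11 0; -0.034 0.162 0.331 0 0 11 0'
python3 -c "
from h import *
bar()
c=np.array([-199,107.])
s=read_state()
p,d=capture('side');cv2.imwrite('pics/s2.png',p[:,:,::-1])"
```

```text
time_s: 3.9
position: [0.4555, 0.0001, 0.0262]
tcp_rot: [[-0.192, -0.981, -0.001], [-0.981, 0.192, 0.0], [-0.0, 0.001, -1.0]]
force: [-1.0, 0.3, -0.2]
opening: 0.003
scene 0.69 world [516.3  45.9] yaw -14.3 size [239.1  38.7] | dock [-194.1  107.6] th -7.8
tcp dock [-248.7   55.5]
```

View pics/s2.png

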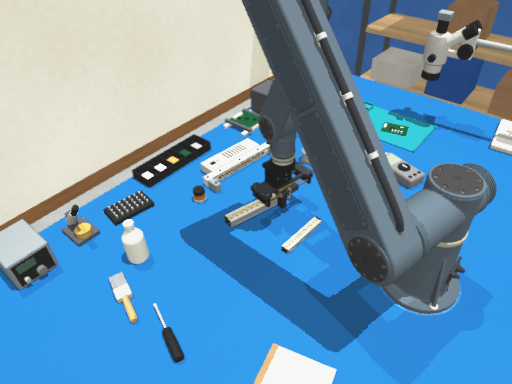

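```bash
python3 -m jog '0 -0.01 0 0 0 2 0; 0 -0.019 0 0 0 2 0; 0 -0.028 0 0 0 -1 0; -0.001 -0.037 0 0 0 -4 0; -0.001 -0.046 0 0 0 -8 0; -0.002 -0.055 0 0 0 -12 0; -0.002 -0.065 0 0 0 -16 0; -0.002 -0.075 0 0 0 -20 0'
python3 -c "
from h import *
bar()
"
```

```text
time_s: 5.15
position: [0.5308, -0.0116, 0.029]
tcp_rot: [[0.159, -0.987, 0.0], [-0.987, -0.159, -0.0], [0.0, -0.0, -1.0]]
force: [-0.3, 0.7, 0.9]
opening: 0.008
scene 0.88 world [554.1  50.3] yaw 7.4 size [243.   40.2] | dock [-157.1  116.3] th 13.9
tcp dock [-173.1   52.1]
```

```bash
python3 -c "
from h import *
c=np.array([-161.5,116.]);R=rot(14)
goto(c+R@[-39,-59],.028,14)
goto(c+R@[-39,-18],.028,14)
goto(c+R@[-30,-18],.028,14)
goto(np.array([-120,118])+rot(22)@[-27.5,-18],.028,22)
"
```

```text
world [ 0.5187 -0.013 ] shift [-0.0005  0.0123  0.0007] turn z 1.4 yaw now(dock) 15.4
world [0.5134 0.0276] shift [-0.0415  0.0113  0.0007] turn z 1.4 yaw now(dock) 15.4
world [0.5223 0.0288] shift [-0.0413  0.0023  0.0007] turn z 1.4 yaw now(dock) 15.4
world [0.5694 0.0231] shift [-0.0284 -0.0435  0.0008] turn z -6.6 yaw now(dock) 15.4
```

```bash
python3 -m jog '0 0.012 0 0 0 1 0; -0.041 0.012 0 0 0 1 0; -0.041 0.003 0 0 0 1 0; -0.039 -0.006 0 0 0 0 0; -0.037 -0.015 0 0 0 -2 0; -0.034 -0.024 0 0 0 -4 0; -0.031 -0.034 0 0 0 -6 0; -0.028 -0.043 0 0 0 -7 0'
python3 -c "
from h import *
bar()
"
```

```text
time_s: 6.35
position: [0.5692, 0.0224, 0.0279]
tcp_rot: [[0.277, -0.961, 0.001], [-0.961, -0.277, -0.0], [0.0, -0.001, -1.0]]
force: [-1.8, -0.5, -1.3]
opening: 0.006
scene 0.86 world [594.6  46.8] yaw 16.8 size [241.4  37.5] | dock [-116.4  117.3] th 23.3
tcp dock [-138.9   90.5]
```

```bash
python3 -c "
from h import *
print(read_state()['joint_positions'])
c=np.array([-121,117.]);R=rot(23)
goto(c+R@[0,150],.09,23-90)
goto(c+R@[0,150],.028,23+90)
"
```

```text
[-8.95997283e+00  4.43055787e+01  9.82656285e+01  2.27273944e-03
  3.73168197e+01  6.50418086e+01]
world [0.5474 0.1908] shift [-0.1676 -0.0255 -0.062 ] turn z 89.5 yaw now(dock) 22.5
world [0.5474 0.1908] shift [-0.1676 -0.0254  0.    ] turn z -90.5 yaw now(dock) 22.5
```

```bash
python3 -m jog '0 0.015 0 0 0 0 0; -0.01 0.015 -0.06 0 0 -10 0; -0.06 0.01 -0.065 0 0 -20 0; -0.11 -0.01 -0.065 0 0 -30 0; -0.16 -0.025 -0.065 0 0 -40 0; -0.168 -0.025 -0.065 0 0 -50 0; -0.168 -0.025 -0.065 0 0 -60 0; -0.168 -0.025 -0.065 0 0 -70 0'
python3 -c "
from h import *
c=np.array([-121,117.]);R=rot(23)
goto(c+R@[0,150],.028,23+90)
bar()
p,d=capture('scene');cv2.imwrite('pics/s3.png',p[:,:,::-1])"
```

```text
time_s: 7.55
position: [0.5457, 0.1918, 0.0931]
tcp_rot: [[0.998, -0.063, 0.001], [-0.063, -0.998, 0.0], [0.001, -0.0, -1.0]]
force: [0.1, -0.1, 0.4]
opening: 0.007
world [0.5474 0.1908] shift [0.0017 0.001  0.0651] turn z -20.1 yaw now(dock) 92.9
scene 0.68 world [596.6  46.7] yaw 16.9 size [240.6  37.8] | dock [-114.4  117.5] th 23.4
side 0.9 world [593.2  45.6] yaw 16.8 size [243.8  38.8] | dock [-117.7  116. ] th 23.3
side 0.21 world [ 722.4 -154.7] yaw -22.0 size [195.7 121.5] | dock [ 33.4 -68.4] th -15.5
tcp dock [-181.2  255.4]
```

View pics/s3.png

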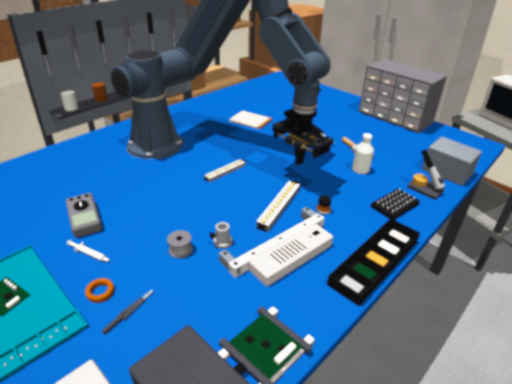

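```bash
python3 -m jog '0 0 0.01 0 0 -10 0; 0 0 0.035 0 0 -20.5 0; 0 0 0.065 0 0 -20.5 0; 0 0 0.065 0 0 -20.5 0'
python3 -c "
from h import *
c=np.array([-118,117.]);R=rot(23.3)
goto(c+R@[0,150],.028,23.3+90)
goto(c+R@[0,133],.028,23.3+90)
goto(c+R@[0,20],.028,23.3+90)
"
```

```text
time_s: 8.3
position: [0.5442, 0.1908, 0.0262]
tcp_rot: [[0.959, 0.282, -0.005], [0.282, -0.959, -0.001], [-0.005, -0.001, -1.0]]
force: [-0.5, -0.6, 0.1]
opening: 0.008
world [0.5496 0.1902] shift [ 0.0051  0.0021 -0.0018] turn z -0.4 yaw now(dock) 112.9
world [0.5546 0.1739] shift [ 0.0052  0.0191 -0.0018] turn z -0.4 yaw now(dock) 112.9
world [0.5872 0.0658] shift [ 0.006   0.1321 -0.0019] turn z -0.4 yaw now(dock) 112.9
```

```bash
python3 -m jog '0.005 0.01 -0.001 0 0 0 0; 0.005 0.02 -0.001 0 0 0 0; 0.005 0.033 -0.001 0 0 0 0; 0.005 0.046 -0.001 0 0 0 0; 0.005 0.059 -0.001 0 0 0 0; 0.005 0.072 -0.001 0 0 0 0; 0.006 0.085 -0.001 0 0 0 0; 0.006 0.098 -0.001 0 0 0 0'
python3 -c "
from h import *
bar()
p,d=capture('scene');cv2.imwrite('pics/s4.png',cv2.resize(p[130:330,150:400,::-1],None,fx=3,fy=3))"
```

```text
time_s: 9.3
position: [0.5796, 0.0982, 0.0289]
tcp_rot: [[0.959, 0.284, -0.0], [0.284, -0.959, 0.0], [-0.0, -0.0, -1.0]]
force: [-0.5, 3.5, 2.3]
opening: 0.008
scene 0.8 world [615.6 -28.4] yaw 16.0 size [241.  39.] | dock [-87.1  45. ] th 22.5
side 0.7 world [612.  -29.9] yaw 15.8 size [241.8  37.1] | dock [-90.5  43.2] th 22.3
tcp dock [-137.1  166.8]
```

View pics/s4.png

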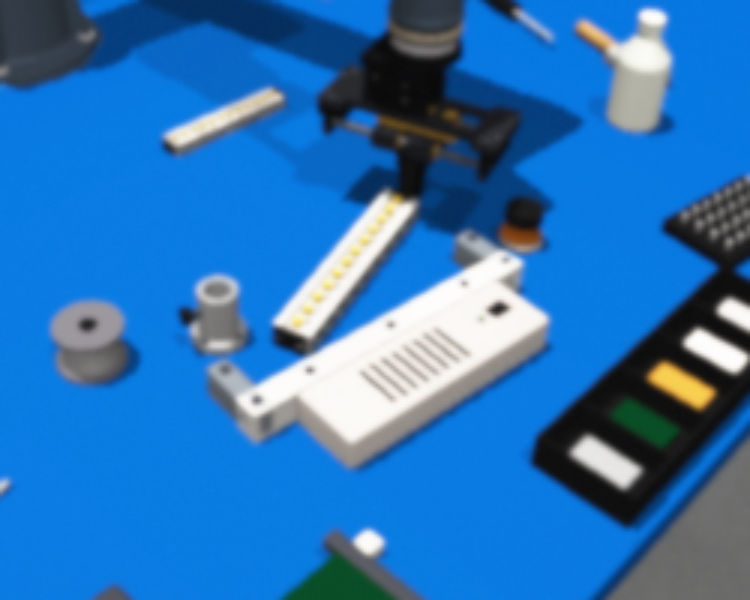

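```bash
python3 -m jog '0 0.012 0 0 0 0 0; 0 0.024 0 0 0 0 0; 0 0.036 0 0 0 0 0; 0 0.048 0 0 0 0 0; 0 0.056 0 0 0 0 0; 0 0.056 0 0 0 0 0'
python3 -c "
from h import *
bar()
print(read_state()['joint_positions'])
p,d=capture('scene');cv2.imwrite('pics/s5.png',cv2.resize(p[130:330,150:400,::-1],None,fx=3,fy=3))"
```

```text
time_s: 10.3
position: [0.5961, 0.0442, 0.0292]
tcp_rot: [[0.959, 0.283, 0.001], [0.283, -0.959, -0.0], [0.001, 0.001, -1.0]]
force: [-0.8, -0.1, -0.1]
opening: 0.002
scene 0.88 world [635.4 -90.6] yaw 15.9 size [260.3  37.9] | dock [-60.3 -14.5] th 22.4
side 0.68 world [627.2 -83.1] yaw 18.5 size [242.8  39.2] | dock [-69.3  -8. ] th 25.0
side 0.48 world [717.4 -82.9] yaw -5.5 size [308.  135.1] | dock [20.2  2.4] th 1.0
tcp dock [-115.4  116.1]
[-6.34426857e+00  4.53673660e+01  9.40356242e+01 -5.20754214e-03
  4.05788459e+01 -2.28724854e+01]
```

View pics/s5.png

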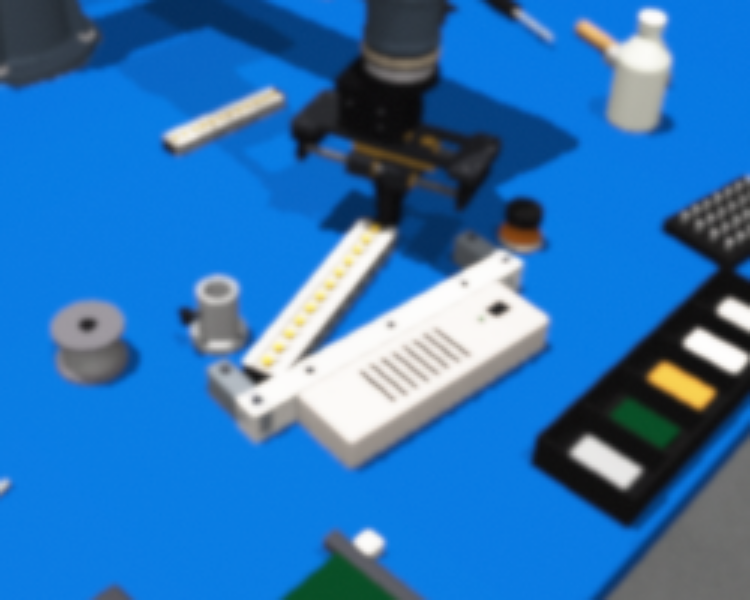

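```bash
python3 -c "
from h import *
c=np.array([-69.,-5.4]);R=rot(22.4)
goto(c+R@[-45,50],.095,22.4)
goto(c+R@[3,155],.03,22.4)
"
```

```text
world [ 0.5709 -0.0448] shift [-0.0493  0.0796 -0.0658] turn z 90.6 yaw now(dock) 113.0
world [0.5883 0.0693] shift [-0.0001 -0.0248 -0.0008] turn z 90.6 yaw now(dock) 113.0
```

```bash
python3 -m jog '0 -0.02 0 0 0 0 0; 0 -0.02 -0.05 0 0 10 0; -0.01 -0.01 -0.066 0 0 20 0; -0.03 0.02 -0.066 0 0 30 0; -0.049 0.05 -0.066 0 0 40 0; -0.049 0.08 -0.066 0 0 50 0; -0.049 0.08 -0.066 0 0 60 0; -0.049 0.08 -0.066 0 0 70 0'
python3 -c "
from h import *
bar()
c=np.array([-69.,-5.4]);R=rot(22.4)
goto(c+R@[-45,50],.03,22.4)
s=read_state();p,d=capture('wrist');o=ortho('wrist',p,.026,.5,.76,-.25,.1,1800,s);cv2.imwrite('pics/ow6.png',o[:,:,::-1])
"
```

```text
time_s: 11.55
position: [0.5707, -0.0443, 0.095]
tcp_rot: [[0.59, -0.807, -0.001], [-0.807, -0.59, 0.001], [-0.001, 0.0, -1.0]]
force: [-0.6, -0.7, 0.3]
opening: 0.007
scene 0.87 world [633.1 -82.6] yaw 18.8 size [241.2  45.5] | dock [-63.5  -6.8] th 25.3
scene 0.74 world [726.  -85.1] yaw -6.6 size [311.6 138.6] | dock [29.1  1.2] th -0.1
tcp dock [-129.8   24.3]
world [ 0.5709 -0.0448] shift [0.0005 0.0003 0.065 ] turn z 20.8 yaw now(dock) 43.2
```

View pics/ow6.png

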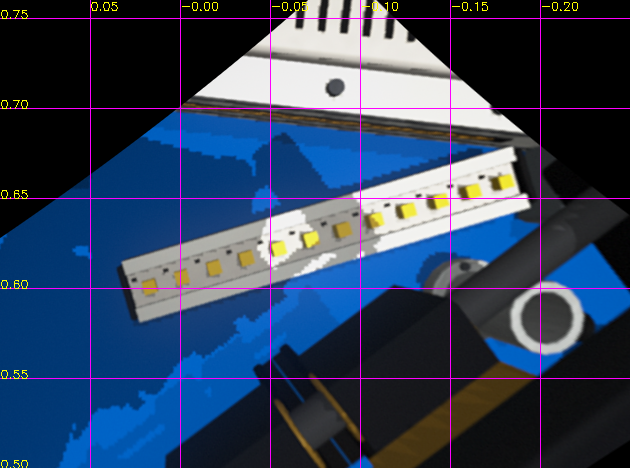

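```bash
python3 -m jog '0 0 0.02 0 0 10 0; 0 0 0.045 0 0 20.5 0; 0 0 0.066 0 0 20.5 0; 0 0 0.066 0 0 20.5 0'
python3 -c "
from h import *
goto([-113.5,30.5],.029,22.4)
goto([-90,42],.029,12)
goto([-65,51],.029,2)
"
```

```text
time_s: 12.3
position: [0.5698, -0.0446, 0.0277]
tcp_rot: [[0.278, -0.961, -0.004], [-0.961, -0.278, 0.001], [-0.002, 0.003, -1.0]]
force: [0.2, 0.0, -0.2]
opening: 0.009
world [ 0.5877 -0.0398] shift [ 0.0004 -0.0185 -0.0014] turn z 0.2 yaw now(dock) 22.6
world [ 0.6123 -0.0311] shift [-0.0012 -0.0446 -0.0015] turn z 10.6 yaw now(dock) 22.6
world [ 0.6382 -0.025 ] shift [ 0.0001 -0.0711 -0.0016] turn z 20.6 yaw now(dock) 22.6
```

```bash
python3 -m jog '0 -0.012 0 0 0 0 0; 0 -0.02 0 0 0 1 0; 0 -0.028 0 0 0 4 0; -0.001 -0.036 0 0 0 7 0; -0.001 -0.044 0 0 0 10 0; -0.001 -0.051 0 0 0 13 0; 0 -0.058 0 0 0 15 0; 0 -0.058 0 0 0 15 0'
python3 -c "
from h import *
bar(('scene','side','wrist'))
s=read_state();p,d=capture('wrist');o=ortho('wrist',p,.026,.55,.76,-.25,.1,1800,s);cv2.imwrite('pics/ow7.png',o[:,:,::-1])
"
```

```text
time_s: 13.3
position: [0.6283, -0.0291, 0.0299]
tcp_rot: [[0.018, -1.0, 0.003], [-1.0, -0.018, -0.001], [0.001, -0.003, -1.0]]
force: [0.5, 0.0, -0.4]
opening: 0.001
scene 0.78 world [667.  -80.3] yaw 1.1 size [240.   52.5] | dock [-30.1  -0.7] th 7.6
side 0.58 world [656.7 -78.7] yaw 1.6 size [240.8  40.5] | dock [-40.5  -0.3] th 8.1
side 0.49 world [719.2 -86.5] yaw -5.8 size [312.3 139.4] | dock [22.5 -1. ] th 0.7
wrist 0.67 world [656.7 -63.3] yaw 0.8 size [206.5  38.5] | dock [-42.3  15. ] th 7.3
tcp dock [-75.7  45.3]
```

View pics/ow7.png

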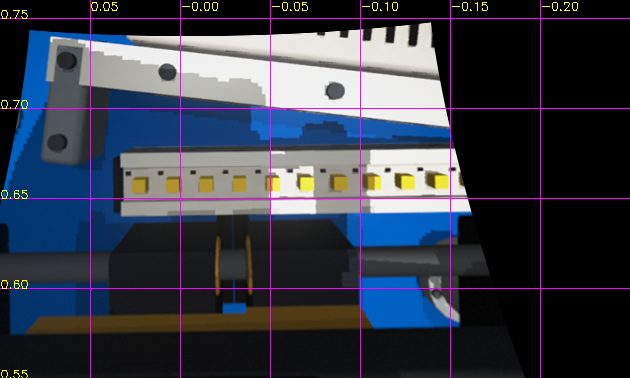

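```bash
python3 -m jog '0.001 -0.006 0 0 0 1 0; 0.001 -0.012 0 0 0 3 0; 0.002 -0.018 0 0 0 5 0; 0.002 -0.023 0 0 0 6.5 0; 0.003 -0.028 0 0 0 7.5 0; 0.003 -0.028 0 0 0 7.5 0'
python3 -c "
from h import *
bar(('scene','side','wrist'))
s=read_state();p,d=capture('wrist');o=ortho('wrist',p,.026,.55,.76,-.25,.1,1800,s);cv2.imwrite('pics/ow8.png',o[:,:,::-1])
"
```

```text
time_s: 14.4
position: [0.6559, -0.0321, 0.0291]
tcp_rot: [[-0.113, -0.994, 0.002], [-0.994, 0.113, -0.0], [0.0, -0.002, -1.0]]
force: [-0.8, 0.3, 0.2]
opening: 0.007
scene 0.69 world [679.4 -91.3] yaw -6.3 size [253.7  42.2] | dock [-16.5 -10.2] th 0.2
side 0.81 world [672.7 -87. ] yaw -8.9 size [239.5  40.9] | dock [-23.7  -6.7] th -2.4
wrist 0.82 world [680.2 -70.3] yaw -7.3 size [207.4  39.1] | dock [-18.1  10.7] th -0.8
tcp dock [-47.4  46. ]
```

View pics/ow8.png

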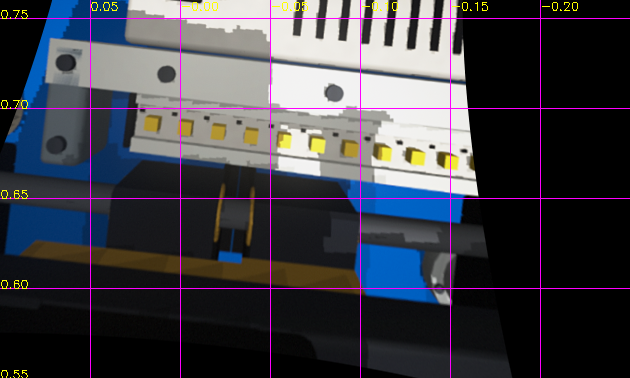

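```bash
python3 -m jog '0 -0.002 0 0 0 0 0; 0 -0.003 0 0 0 0 0; 0 -0.003 0 0 0 0 0'; python3 -m jog '0 -0.0015 0 0 0 0 0; 0 -0.0015 0 0 0 0 0'
```

```text
time_s: 15.12
position: [0.6562, -0.0319, 0.0288]
tcp_rot: [[-0.113, -0.994, -0.004], [-0.994, 0.113, 0.001], [-0.0, 0.004, -1.0]]
force: [-4.7, 0.4, 3.4]
opening: 0.009
time_s: 15.38
position: [0.6571, -0.0324, 0.0287]
tcp_rot: [[-0.113, -0.994, -0.005], [-0.994, 0.113, 0.0], [0.0, 0.005, -1.0]]
force: [-6.5, -0.1, 3.6]
opening: 0.004
```

```bash
python3 -m jog '0 0.012 0 0 0 0 0; 0.03 0.012 0 0 0 0 0; 0.06 0.012 0 0 0 0 0; 0.09 0.012 0 0 0 0 0; 0.09 0.012 0 0 0 0 0'
python3 -c "
from h import *
bar(('scene','side','wrist'))
s=read_state();p,d=capture('wrist');o=ortho('wrist',p,.026,.55,.76,-.25,.1,1800,s);cv2.imwrite('pics/ow9.png',o[:,:,::-1])
"
```

```text
time_s: 16.0
position: [0.6382, -0.1228, 0.0293]
tcp_rot: [[-0.116, -0.993, 0.003], [-0.993, 0.116, -0.001], [0.001, -0.004, -1.0]]
force: [-0.5, 0.0, 0.2]
opening: 0.004
scene 0.65 world [676.2 -86. ] yaw -6.4 size [240.6  28.7] | dock [-20.3  -5.4] th 0.1
side 0.66 world [679.2 -85.3] yaw -5.6 size [236.7  43.2] | dock [-17.4  -4.3] th 0.9
wrist 0.74 world [677.7 -98.1] yaw -6.3 size [217.4  37.2] | dock [-17.5 -17.2] th 0.2
tcp dock [-55.1 -42.7]
```

View pics/ow9.png

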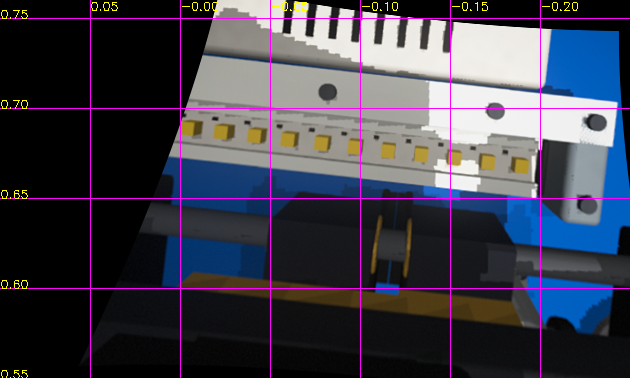

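```bash
python3 -m jog '0 -0.005 0 0 0 0 0; 0 -0.008 0 0 0 0 0; 0 -0.01 0 0 0 0 0; 0 -0.0115 0 0 0 0 0; 0 -0.0115 0 0 0 0 0'; python3 -m jog '0 -0.001 0 0 0 0 0; 0 -0.002 0 0 0 0 0;0 -0.002 0 0 0 0 0'; python3 -c "
from h import *
s=read_state();print(w2d(s['position'][:2]))"
```

```text
time_s: 16.98
position: [0.6469, -0.1213, 0.0288]
tcp_rot: [[-0.113, -0.994, -0.004], [-0.994, 0.113, 0.001], [-0.001, 0.004, -1.0]]
force: [-6.4, -0.4, 2.7]
opening: 0.007
time_s: 17.35
position: [0.647, -0.1213, 0.0287]
tcp_rot: [[-0.113, -0.994, -0.009], [-0.994, 0.113, 0.002], [-0.001, 0.009, -1.0]]
force: [-8.3, 0.1, 6.5]
opening: -0.002
[-0.04539356 -0.04370779]
```

```bash
python3 -m jog '0 0.012 0 0 0 0 0; 0 0.012 -0.05 0 0 0 0; -0.02 0.0 -0.11 0 0 0 0; -0.04 0 -0.17 0 0 0 0; -0.045 0 -0.22 0 0 0 0; -0.045 0 -0.26 0 0 0 0; -0.045 0 -0.26 0 0 0 0'
python3 - <<'E'
from h import *
bar(('scene','side','wrist'))
s=read_state();p,d=capture('wrist');o=ortho('wrist',p,.026,.5,.76,-.26,.12,2000,s);cv2.imwrite('pics/ow10.png',o[:,:,::-1])
W=cloud('wrist',p,d,s)
for l in('dock','lamp_socket','led_bar'):
  for r in silhouettes(l,'wrist'):
    P=W[r['region']&(d>0)]; Q=P[P[:,2]>{"led_bar":.018,"dock":.024,"lamp_socket":.045}[l]]
    if len(Q)>20: print(l,r['score'],cv2.minAreaRect((Q[:,:2]*1000).astype(np.float32)))
p,d=capture('scene');cv2.imwrite('pics/s10.png',p[:,:,::-1])
E
```

```text
time_s: 18.23
position: [0.6587, -0.0777, 0.2941]
tcp_rot: [[-0.113, -0.994, 0.012], [-0.994, 0.113, -0.003], [0.002, -0.012, -1.0]]
force: [0.0, -0.3, -0.5]
opening: 0.006
scene 0.9 world [675.7 -85.4] yaw -6.4 size [241.8  28.9] | dock [-20.9  -4.8] th 0.1
side 0.61 world [678.5 -75.1] yaw -4.5 size [262.3  46.3] | dock [-19.3   5.7] th 2.0
wrist 0.97 world [678.4 -86.9] yaw -6.5 size [239.4  34.5] | dock [-18.  -6.] th 0.0
tcp dock [-42.3   1. ]
dock 0.86 ((721.945556640625, -85.34587097167969), (310.8118591308594, 136.90533447265625), 83.53540802001953)
lamp_socket 0.72 ((592.02392578125, -182.23641967773438), (34.56883239746094, 47.25030517578125), 11.130607604980469)
led_bar 0.79 ((678.688232421875, -86.92240142822266), (238.3365478515625, 35.03977966308594), 83.6904067993164)
```

View pics/ow10.png

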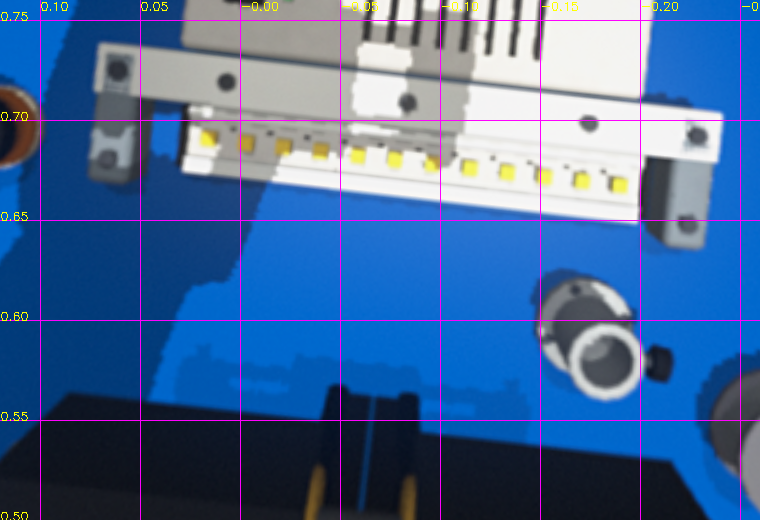

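View pics/s10.png

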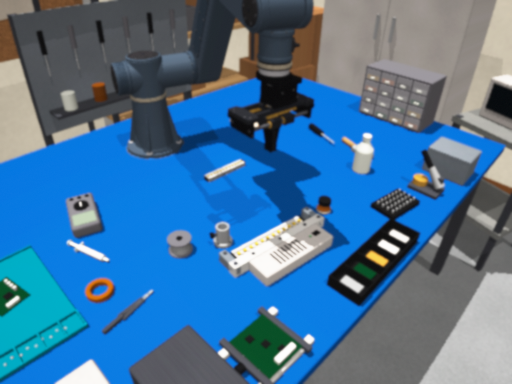

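The last wrist view shows the bar along the rail between the cheeks: middle at x ≈ -18 mm, y ≈ -6 mm, angle about 0°. The gripper is clear, and in the scene picture the other items are where they started.

```bash
python3 -c "
from rig import *
print(hand_in())"
```

```text
the job is handed in; nothing more can be done
None
```

The larger LED bar is in the burn-in dock, and I handed the job in at about 18.5 s of the 72 s allowed.

**What I did:** I only pushed, with the closed fingertips.
1. I pushed the near flank right of the middle to angle the bar to about 23°, with one push close to the middle to bring it forward.
2. I pushed the left end cap so the right end slid in behind the lamp socket.
3. I pushed the near flank left of the middle to swing the left end in.
4. I pressed the bar lightly against the rail at two points, one left and one right of its middle. It held against about 6 N and 10 N there, with the finger equally far in at both points.

**Last checks:**
- **Wrist camera:** the bar's middle is at x ≈ -18 mm, y ≈ -6 mm in the dock, at about 0°. That leaves roughly 7 mm to the right cheek and 19 mm to the left.
- **Scene camera:** it agrees, at x ≈ -21 mm and 0.1°.
- **Side camera:** it disagreed, reading 2° and y ≈ +6 mm. Its measured outline was too large (262 × 46 mm), so I think it took in part of the rail, and I went by the other two.
- **Surroundings:** the gripper was well clear, and by eye in the scene picture the other items had not moved. I did not measure their positions one by one.

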